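Close up the electrode case

ROBOT

A 7-joint arm with a two-finger parallel gripper is mounted at the origin on the work surface. World frame = base frame: x ahead of the robot, y to its left, z up, the work surface at z = 0. Lengths are in m, angles in rad, forces in N, time in s.
With the tool pointing down it reaches from about 0.4 to 0.85 m from the base axis. Payload 10.4 kg.
Tool frame: the origin (TCP) lies between the finger pads; the fingertips stand 19 mm ahead of it and the grasp point (between the pads) is the TCP; z points along the fingers, x is the direction in which the jaws open and shut, and the axes are right-handed (so a half turn about z gives the same grasp; the last joint's range is limited). The gripper opens to 87 mm and grips with 3 to 60 N. Pads are 19 mm wide; open, the fingers measure 117 mm over their backs; the gripper's body (75 mm by 190 mm) begins 51 mm behind the grasp point.
Start: joints at [1.093, 0.332, -0.065, 1.46, 0.022, 1.35, -0.088], TCP at [0.275, -0.561, 0.242] pointing down, gripper open.
Joint ranges: [-2.6, 2.6], [-0.5, 2.12], [-1.47, 1.34], [0.16, 2.42], [-1.27, 4.41], [0.06, 2.06], [-2.6, 2.6]. Speed limits (rad/s): [2.22, 2.22, 2.79, 2.79, 3.14, 3.14, 3.14].

INTERFACE

Orientations are given as a unit quaternion [x, y, z, w].
In Python, from bench import * gives the robot as it stands.
- The arm moves only by the tool step_arm, never from a script. Its argument "commands" is a list of rows, each a list of 6 numbers: the shift along the tool's x, y, z in m, then the turn, a rotation vector about the tool's x, y, z in rad. In form: [[tx, ty, tz, rx, ry, rz], ...]. A call has 1 to 12 rows; each row shifts and turns the commanded pose from where the row before left it, along the tool's axes as they then stand; what a row does not reach is not made up. A row lasts 1/10 s, in which the tool goes at most 50 mm and 8.59 degrees, less where a joint would pass 70% of its speed; a pose out of reach is approached as far as the arm can. A call with a gripper value outside its range is refused whole. "gripper" is the opening, from 0 (shut) to 1 (fully open), set as the call begins (left out, the last holds). The fingers move at their own pace and stop on an object; "grip_force" is the grip in N (left out, the last holds). Time passes only in rows, so rows that do not move let the fingers close. It gives the time, the measured TCP pose, the force and the opening at its end, in the units of the state.
- read_state(): the state, without advancing time (a new reading comes with each control period).
- camera(name): name is "scene" or "top" or "wrist"; returns the picture (420x560x3 uint8, red, green, blue); there is no depth.
- get_calibration(name): a dict with "fx", "fy", "cx", "cy" (pixels), "R" (3x3) and "t" (3): a world point X has camera coordinates R X + t. Camera axes: x right, y down, z forward; pixel columns grow to the right and rows downward; lengths in m; the calibration is good to about 2 mm. A picture is of the moment at which its call begins: read the wrist's pose just before it. get_calibration takes no time and is no camera call; for the wrist camera it gives the pose at the moment of the call.
- close_job(): hands the job in, once; it reports no verdict.
The state is a dict: "time": time; "joint_positions": joint angles; "joint_vel": joint speeds; "joint_torque": joint torques, N m; "ee_pos": TCP position; "eef_rot": TCP orientation; "ft_force": force on the tool from outside, world axes, zero at the start; "torque": the same for the moment, N m; "width": finger opening in m.
Only numpy, scipy, OpenCV 4.12 (cv2) and the standard library are available. Lean on these libraries where they do the work, as an engineer would, in place of code of your own. Each camera call takes 0.05 s, during which the arm holds its last target. There are 200 camera calls.

TASK

Close up the open electrode case: push the upright orange flap over until it lies flat over the three electrode rods, and only then push the blue lid over until it is fully shut. This is done by pushing alone: do not pick anything up, and leave the rods in their grooves and the glassware, dish and screwdriver around the case where they are.

Things in the scene. Friction and masses are not known exactly. Their poses are not given: they have to be found in the camera images.
- case: Black open case fixed to the bench, 200 x 200 mm in plan, rim 70 mm above the bench, walls 6 mm. Origin: centre of its underside, on the bench; z up. The flap is hinged along its -y side, the lid along its +y side; both hinge lines run along the case's x axis. Its place (robot's left or right) and yaw vary. Inside are foam grooves with the rods and, at y = +20 to +80 mm, a fixed green block, top 42 mm above the bench.
- flap_hinge (a point): Middle of the flap's hinge line: 88 mm to -y of the case's centre, 50 mm above the bench. Its axes are those of the case.
- flap_edge (a point): Middle of the flap's free edge, 90 mm from its hinge line. The flap is a plain orange plate, 170 mm along the hinge, 90 mm from hinge to edge, 5 mm thick. The hinge line lies in the plate's underside (the face towards the lid when it is upright). Folded down, it lies inside the case on two ledges, underside 50 mm and top 55 mm above the bench.
- flap (a joint): Flap angle, rad: 0 = folded down flat (a hard stop), 1.57 = standing straight up, at most 1.75 (leaning outwards, away from the lid). Starts between 1.35 and 1.7. Friction in its hinge (about 0.1 N m) keeps it wherever it is left.
- lid_hinge (a point): Middle of the lid's hinge line: 100 mm to +y of the case's centre, 70 mm above the bench. Its axes are those of the case.
- lid_edge (a point): Middle of the lid's free edge, 200 mm from its hinge line. The lid is a plain blue plate, 200 x 200 mm, 10 mm thick, with a grey foam pad (170 x 170 x 6 mm) on its inner face. The hinge line lies in the plate's inner face. Shut, the outer face is level, 80 mm above the bench. There is no handle or catch.
- lid (a joint): Lid angle, rad: 0 = fully shut (a hard stop), 1.57 = standing straight up, at most 2.05 (leaning outwards, away from the flap). Starts between 1.6 and 1.92. Friction in its hinge (about 0.4 N m) keeps it wherever it is left.
- rod0_mid (a point): Centre of the loose black rod with a brass end, 14 mm thick, 140 mm long, lying along the case's x axis in the groove nearest the flap hinge, centre 33 mm above the bench.
- rod1_mid (a point): Centre of the loose steel rod with a red end, same size, in the middle groove.
- rod2_mid (a point): Centre of the loose copper rod with a black end, same size, in the groove nearest the lid.
- beaker: Loose empty glass beaker, 76 mm across, 95 mm tall, standing beyond the case (its +x side). Origin: centre of its underside.
- jar: Loose small clear jar with a white cap, 48 mm across, 55 mm tall, standing beyond the case. Origin: centre of its underside.
- reagent: Loose amber bottle with a blue cap, 56 mm across, 110 mm tall, standing beyond the case, towards its flap side. Origin: centre of its underside.
- dish: Loose white ceramic dish, 80 mm across, 35 mm tall, standing on the bench beside the case, on the flap side. Origin: centre of its underside.
- driver: Loose red-handled screwdriver, 170 mm long, lying on the bench to the robot's left of the case. Origin on its underside.

How it is judged:
By the outcome, as a careful person would: the job done as asked, in the order asked, and still so for the second after the job is handed in, with the robot touching nothing.
It also fails if it takes over 61 s, if anything falls off the work surface, if the arm or the gripper's body presses on something with over 40 N, if the wrist force passes 120 N, or if a joint passes its speed limit or range.

## Working session

There is one attempt and no reset: what is moved stays moved. The work goes in short steps, Python scripts to look and compute and a tool call to move; the robot and the scene stay as the last step left them, time stands still between calls to the robot, and variables do not carry over. Pictures are saved under pics/ and viewed, on a budget of 10 in all, crops included, one or two more only if the job needs it, and the job is handed in when it is done.

Besides the shell and the picture viewer there is one more tool, called after "Request:" as name(argument=value, ...), one argument or row to a line, values as JSON. step_arm: Moves the arm, as the interface text tells. Its arguments: {"type":"object","properties":{"commands":{"type":"array","items":{"type":"array","items":{"type":"number"}}},"gripper":{"type":"number"},"grip_force":{"type":"number"}},"required":["commands"]}

```bash
mkdir -p pics; ls; python3 - <<'E'
from bench import *
import cv2,numpy as np
s=read_state();print({k:np.round(v,3).tolist() for k,v in s.items()})
a=camera("scene");b=camera("top")
for n,i in(("scene",a),("top",b)):
    cv2.imwrite(f"pics/{n}0.png",i[:,:,::-1]);c=get_calibration(n);print(n,{k:np.round(v,3).tolist() for k,v in c.items()})
E
```

```text
pics
{'time': 0.0, 'joint_positions': [1.093, 0.333, -0.065, 1.461, 0.022, 1.35, -0.088], 'joint_vel': [0.001, -0.001, 0.001, -0.001, -0.001, -0.0, 0.001], 'joint_torque': [0.001, -62.326, 0.025, -38.989, -0.062, 0.04, 0.0], 'ee_pos': [0.274, -0.561, 0.241], 'eef_rot': [0.848, -0.529, -0.001, -0.0], 'ft_force': [-0.046, 0.257, -0.409], 'torque': [-0.002, -0.012, -0.026], 'width': 0.087}
scene {'fx': 539.517, 'fy': 539.517, 'cx': 276.52, 'cy': 204.368, 'R': [[-0.807, 0.59, -0.004], [0.414, 0.561, -0.717], [-0.421, -0.58, -0.697]], 't': [0.461, -0.234, 1.758]}
top {'fx': 472.932, 'fy': 472.932, 'cx': 275.641, 'cy': 203.95, 'R': [[-0.014, -1.0, 0.016], [-0.985, 0.011, -0.172], [0.172, -0.018, -0.985]], 't': [0.064, 0.624, 1.106]}
```

View pics/scene0.png

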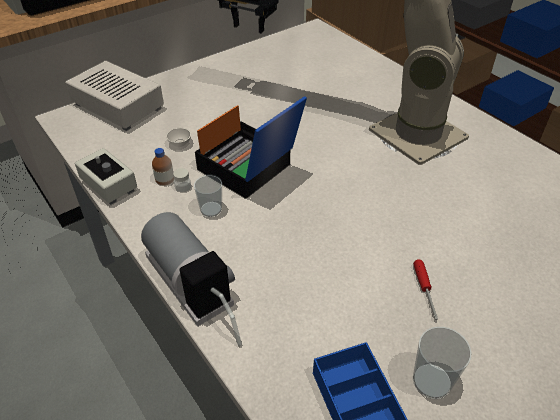

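View pics/top0.png

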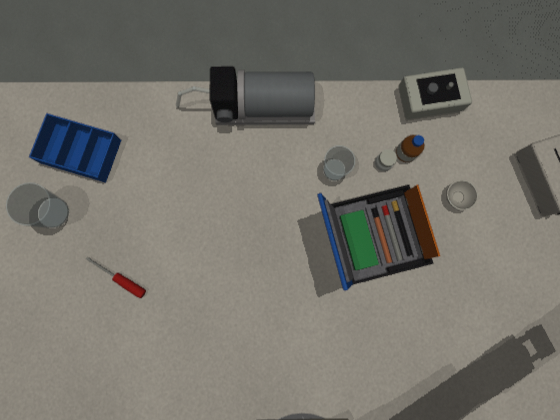

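```bash
cat >h.py <<'E'
from bench import *
import cv2,numpy as np
from scipy.spatial.transform import Rotation as Ro
def ray(n,uv,z):
    c=get_calibration(n);R=np.array(c["R"]);t=np.array(c["t"])
    d=R.T@np.array([(uv[0]-c["cx"])/c["fx"],(uv[1]-c["cy"])/c["fy"],1]);o=-R.T@t
    return o+d*(z-o[2])/d[2]
def proj(n,X):
    c=get_calibration(n);p=np.array(c["R"])@X+np.array(c["t"])
    return c["fx"]*p[0]/p[2]+c["cx"],c["fy"]*p[1]/p[2]+c["cy"]
E
python3 - <<'E'
from h import *
im=cv2.imread("pics/top0.png");h=cv2.cvtColor(im,cv2.COLOR_BGR2HSV)
g=cv2.inRange(h,(45,100,40),(80,255,255));c=max(cv2.findContours(g,0,2)[0],key=cv2.contourArea)
W=np.array([ray("top",p[0],.042)[:2] for p in c],np.float32);r=cv2.minAreaRect(W);print("green",r);print(cv2.boxPoints(r))
cr=cv2.resize(im[180:300,310:450],None,fx=5,fy=5,interpolation=cv2.INTER_CUBIC);cv2.imwrite("pics/topc.png",cr)
im=cv2.imread("pics/scene0.png");cv2.imwrite("pics/scc.png",cv2.resize(im[90:225,150:320],None,fx=4.5,fy=4.4,interpolation=cv2.INTER_CUBIC))
E
```

```text
green ((0.5364049673080444, -0.1459023356437683), (0.1389218121767044, 0.06086656078696251), 13.646383285522461)
[[ 0.46172482 -0.13271601]
 [ 0.476085   -0.19186433]
 [ 0.6110851  -0.15908866]
 [ 0.5967249  -0.09994034]]
```

View pics/topc.png

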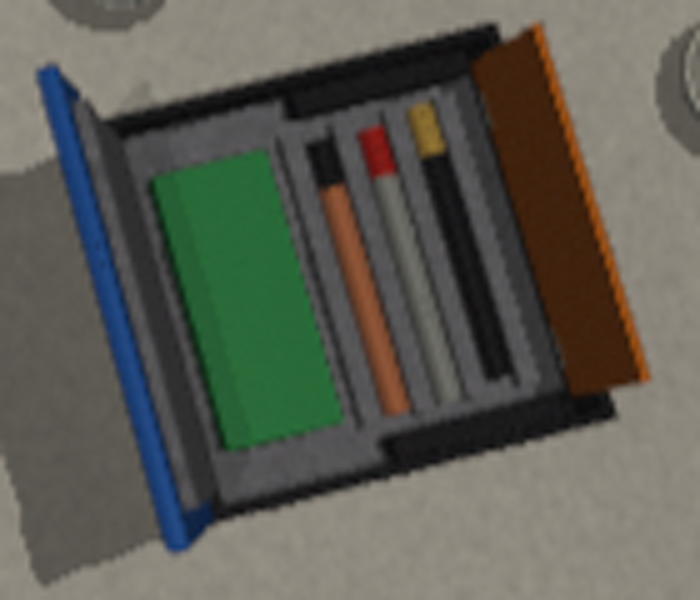

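View pics/scc.png

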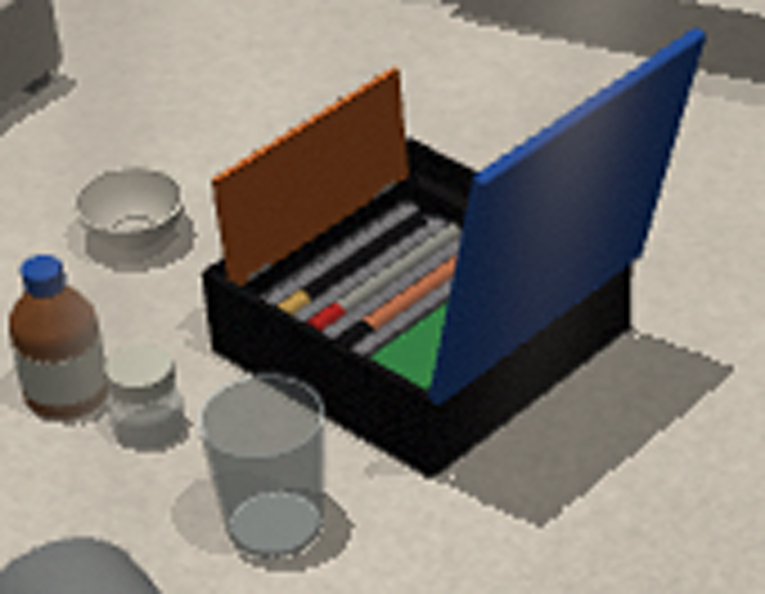

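```bash
cat >>h.py <<'E'
O=np.array([.5482,-.1945,0]);yaw=np.radians(13.65)
C=Ro.from_euler('z',yaw).as_matrix()
w2c=lambda X:C.T@(np.array(X)-O)
c2w=lambda X:C@np.array(X)+O
def tcp():
    s=read_state();p=w2c(s["ee_pos"]);print("t",round(s["time"],2),"case tcp",np.round(p*1000,1),"F case",np.round(C.T@s["ft_force"],1),"w",np.round(s["width"],3))
    R=C.T@Ro.from_quat(s["eef_rot"]).as_matrix();print(np.round(R,3).tolist());return s
E
python3 - <<'E'
from h import *
from scipy.optimize import brentq
f=lambda u,v:(310+(u-2)/5,180+(v-2)/5)
for n,p,z in(("rim++-",(497,26),.07),("rim--",(614,415),.07),("rim-+",(215,520),.07)):print(n,np.round(w2c(ray("top",f(*p),z))*1000))
for n,p,z in(("dish",(461,196),.035),("reag",(419,141),.11),("jar",(388,160),.055),("beaker",(335,170),.03)):
  print(n,np.round(w2c(ray("top",p,z))*1000))
for n,p in(("flap+",(541,25)),("flap-",(648,378))):
  for a in np.arange(1.35,1.75,.08):
    z=.05+.09*np.sin(a)+.0*np.cos(a);X=w2c(ray("top",f(*p),z));print(n,round(a,2),np.round(X*1000),"pred y inner",round(-88+90*np.cos(a)), "outer",round(-88+90*np.cos(a)-5*np.sin(a)))
for n,p in(("lid+",(42,70)),("lid-",(172,550))):
  for a in np.arange(1.6,1.95,.08):
    z=.07+.2*np.sin(a)+.01*np.cos(a);X=w2c(ray("top",f(*p),z));print(n,round(a,2),np.round(X*1000),"pred y inner",round(100-200*np.cos(a)), "outer",round(100-200*np.cos(a)+10*np.sin(a)))
tcp();print(np.hypot(*c2w([0,0,0])[:2]))
E
```

```text
rim++- [  97. -101.   70.]
rim-- [-98. -99.  70.]
rim-+ [-98.  99.  70.]
dish [  42. -232.   35.]
reag [ 188. -142.  110.]
jar [172. -74.  55.]
beaker [185.  57.  30.]
flap+ 1.35 [ 83. -97. 138.] pred y inner -68 outer -73
flap+ 1.43 [ 83. -97. 139.] pred y inner -75 outer -80
flap+ 1.51 [ 83. -96. 140.] pred y inner -83 outer -88
flap+ 1.59 [ 83. -96. 140.] pred y inner -90 outer -95
flap+ 1.67 [ 83. -97. 140.] pred y inner -97 outer -102
flap- 1.35 [-84. -95. 138.] pred y inner -68 outer -73
flap- 1.43 [-83. -95. 139.] pred y inner -75 outer -80
flap- 1.51 [-83. -95. 140.] pred y inner -83 outer -88
flap- 1.59 [-83. -95. 140.] pred y inner -90 outer -95
flap- 1.67 [-83. -95. 140.] pred y inner -97 outer -102
lid+ 1.6 [ 98. 151. 270.] pred y inner 106 outer 116
lid+ 1.68 [ 98. 151. 268.] pred y inner 122 outer 132
lid+ 1.76 [ 98. 151. 265.] pred y inner 138 outer 147
lid+ 1.84 [ 99. 150. 260.] pred y inner 153 outer 163
lid+ 1.92 [100. 149. 255.] pred y inner 168 outer 178
lid- 1.6 [-97. 153. 270.] pred y inner 106 outer 116
lid- 1.68 [-97. 152. 268.] pred y inner 122 outer 132
lid- 1.76 [-97. 152. 265.] pred y inner 138 outer 147
lid- 1.84 [-98. 151. 260.] pred y inner 153 outer 163
lid- 1.92 [-98. 150. 255.] pred y inner 168 outer 178
t 0.1 case tcp [-352.6 -291.7  240.8] F case [-0.1 -0.2  1.2] w 0.087
[[0.215, -0.977, -0.0], [-0.977, -0.215, 0.001], [-0.001, 0.0, -1.0]]
0.5816816053478054
```

Request:
step_arm(
  commands=[
    [0,0,0,0,0,-0.135],
    [0,0,0,0,0,-0.135],
    [0,0,0,0,0,-0.135],
    [0,0,0,0,0,-0.135],
    [0,0,0,0,0,-0.135],
    [0,0,0,0,0,-0.135],
    [0,0,0,0,0,-0.135],
    [0,0,0,0,0,-0.135],
    [0,0,0,0,0,-0.135],
    [0,0,0,0,0,-0.139],
  ],
  gripper=0,
)

```text
time: 1.1
ee_pos: [0.2744, -0.5613, 0.2411]
eef_rot: [0.993, 0.121, -0.0, -0.0]
ft_force: [-0.7, 0.1, 0.7]
width: 0.0147
```

Request:
step_arm(
  commands=[
    [0.03,-0.013,0,0,0,0],
    [0.03,-0.013,0,0,0,0],
    [0.03,-0.013,0,0,0,0],
    [0.03,-0.013,0,0,0,0],
    [0.03,-0.013,0,0,0,0],
    [0.03,-0.013,0,0,0,0],
    [0.03,-0.013,0,0,0,0],
    [0.03,-0.013,0,0,0,0],
    [0.03,-0.013,0,0,0,0],
    [0.03,-0.013,0,0,0,0],
    [0.03,-0.013,0,0,0,0],
    [0.02,-0.009,0,0,0,0],
  ],
)

```text
time: 2.3
ee_pos: [0.5805, -0.3289, 0.241]
eef_rot: [0.993, 0.12, -0.0, -0.001]
ft_force: [-0.8, 0.5, -0.5]
width: 0.0002
```

```bash
python3 -c "
from h import *
print(np.round(tcp()['joint_positions'],2))"
```

```text
t 2.3 case tcp [  -0.3 -138.2  241. ] F case [-0.6  0.6 -0.5] w 0.0
[[1.0, 0.002, 0.0], [0.002, -1.0, 0.001], [0.0, -0.001, -1.0]]
[ 0.73  0.46 -0.41  1.32  0.18  1.4   0.58]
```

Request:
step_arm(
  commands=[
    [0,0,0.03,0,0,0],
    [0,0,0.03,0,0,0],
    [0,0,0.03,0,0,0],
    [0,0,0.017,0,0,0],
    [0,-0.01,0,0,0,0],
    [0,-0.01,0,0,0,0],
    [0,-0.01,0,0,0,0],
    [0,-0.008,0,0,0,0],
    [0,-0.008,0,0,0,0],
    [0,-0.007,0.001,0,0,0],
    [0,-0.007,0.002,0,0,0],
  ],
)

```text
time: 3.4
ee_pos: [0.5649, -0.2726, 0.1321]
eef_rot: [0.993, 0.119, 0.0, 0.0]
ft_force: [-0.0, -0.9, 1.1]
width: 0.0004
```

Request:
step_arm(
  commands=[
    [0,-0.006,0.002,0,0,0],
    [0,-0.006,0.003,0,0,0],
    [0,-0.005,0.003,0,0,0],
    [0,-0.005,0.004,0,0,0],
    [0,-0.005,0.004,0,0,0],
    [0,-0.004,0.005,0,0,0],
    [0,-0.003,0.005,0,0,0],
    [0,-0.003,0.006,0,0,0],
    [0,-0.003,0.006,0,0,0],
    [0,-0.002,0.006,0,0,0],
    [0,-0.002,0.006,0,0,0],
  ],
)

```text
time: 4.5
ee_pos: [0.5543, -0.2302, 0.081]
eef_rot: [0.993, 0.119, -0.0, 0.0]
ft_force: [1.2, -1.0, 1.1]
width: 0.0001
```

```bash
python3 -c "
from h import *
tcp();cv2.imwrite('pics/s1.png',cv2.resize(camera('scene')[60:225,120:330,::-1],None,fx=3.6,fy=3.6))"
```

```text
t 4.5 case tcp [ -2.5 -36.1  81. ] F case [ 0.9 -1.3  1.1] w 0.0
[[1.0, -0.0, -0.0], [-0.0, -1.0, -0.0], [-0.0, 0.0, -1.0]]
```

View pics/s1.png

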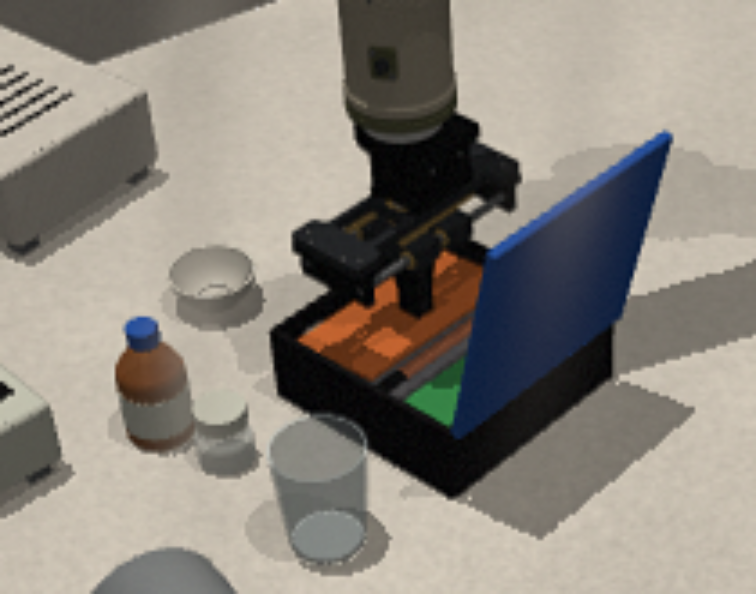

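Request:
step_arm(
  commands=[
    [0,-0.001,0.004,0,0,0],
    [0,0,0.003,0,0,0],
    [0,0,0.001,0,0,0],
    [0,0,0.001,0,0,0],
    [0,0,0,0,0,0],
  ],
)

```text
time: 5.05
ee_pos: [0.5541, -0.2291, 0.0742]
eef_rot: [0.993, 0.119, -0.0, 0.0]
ft_force: [-7.7, 2.7, 18.7]
width: 0.0002
```

Request:
step_arm(
  commands=[
    [0,0,-0.01,0,0,0],
    [0,0,-0.03,0,0,0],
    [0,0,-0.04,0,0,0],
    [0,0,-0.04,0,0,0],
    [0,0,-0.04,0,0,0],
    [0,0,-0.04,0,0,0],
    [0,0,-0.04,0,0,0],
    [0,0,-0.02,0,0,0],
    [0,0,0,0,0,0],
  ],
)

```text
time: 5.95
ee_pos: [0.5552, -0.2293, 0.3363]
eef_rot: [0.993, 0.119, 0.003, 0.001]
ft_force: [0.4, 0.5, 1.2]
width: 0.0006
```

Request:
step_arm(
  commands=[
    [0,-0.02,0,0,0,0],
    [0,-0.03,0,0,0,0],
    [0,-0.03,0,0,0,0],
    [0,-0.03,0,0,0,0],
    [0,-0.03,0,0,0,0],
    [0,-0.03,0,0,0,0],
    [0,-0.03,0,0,0,0],
    [0,-0.03,0,0,0,0],
    [0,-0.02,0,0,0,0],
    [0,0,0,0,0,0],
  ],
)

```text
time: 6.95
ee_pos: [0.4943, 0.0168, 0.3319]
eef_rot: [0.993, 0.121, -0.0, -0.0]
ft_force: [0.2, -0.7, 0.4]
width: 0.0006
```

```bash
python3 -c "
from h import *
tcp();a=camera('scene')[60:225,120:330,::-1];b=camera('top')[120:320,280:500,::-1]
cv2.imwrite('pics/s2.png',np.hstack([cv2.resize(a,(400,400)),cv2.resize(b,(400,400))]))"
```

```text
t 6.95 case tcp [ -2.5 218.1 331.9] F case [ 0.  -0.7  0.4] w 0.001
[[1.0, 0.004, -0.0], [0.004, -1.0, 0.0], [-0.0, -0.0, -1.0]]
```

View pics/s2.png

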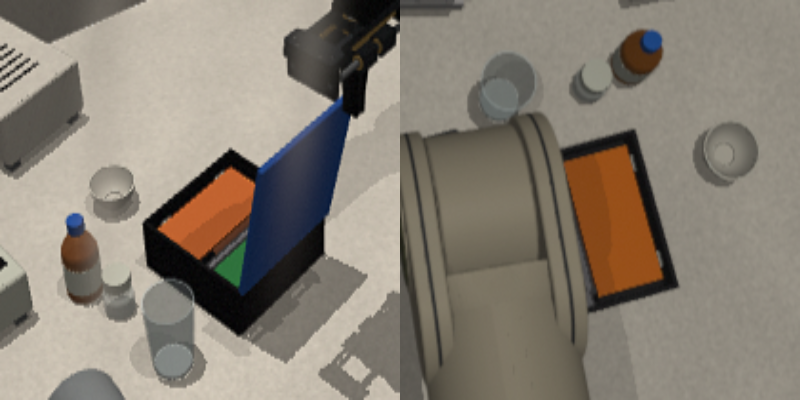

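Request:
step_arm(
  commands=[
    [0,0,0.025,0,0,0],
    [0,0,0.025,0,0,0],
    [0,0,0.023,0,0,0],
    [0,0.02,0,0,0,0],
    [0,0.016,0,0,0,0],
    [0,0.01,0,0,0,0],
    [0,0.01,0,0,0,0],
    [0,0.01,0,0,0,0],
    [0,0.01,0,0,0,0],
    [0,0.01,0,0,0,0],
    [0,0.01,0,0,0,0],
  ],
)

```text
time: 8.15
ee_pos: [0.5181, -0.0801, 0.2597]
eef_rot: [0.993, 0.119, 0.0, 0.0]
ft_force: [-0.9, 2.3, 1.3]
width: 0.0003
```

Request:
step_arm(
  commands=[
    [0,0.01,0,0,0,0],
    [0,0.01,0,0,0,0],
    [0,0.01,0.001,0,0,0],
    [0,0.01,0.001,0,0,0],
    [0,0.01,0.002,0,0,0],
    [0,0.01,0.003,0,0,0],
    [0,0.01,0.004,0,0,0],
    [0,0.01,0.005,0,0,0],
    [0,0.01,0.006,0,0,0],
  ],
)

```text
time: 9.05
ee_pos: [0.5393, -0.1681, 0.2373]
eef_rot: [0.993, 0.119, 0.0, 0.0]
ft_force: [-0.0, 0.8, 2.3]
width: 0.0006
```

```bash
python3 -c "
from h import *
tcp();a=camera('scene')[40:225,120:330,::-1]
cv2.imwrite('pics/s3.png',cv2.resize(a,None,fx=3,fy=3))"
```

```text
t 9.05 case tcp [ -2.4  27.8 237.3] F case [0.1 0.8 2.3] w 0.001
[[1.0, -0.0, 0.0], [-0.0, -1.0, -0.001], [0.0, 0.001, -1.0]]
```

View pics/s3.png

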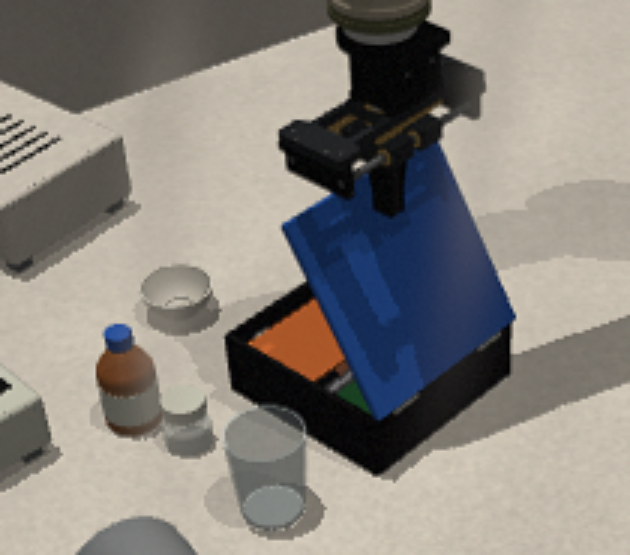

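Request:
step_arm(
  commands=[
    [0,0.009,0.005,0,0,0],
    [0,0.009,0.006,0,0,0],
    [0,0.009,0.007,0,0,0],
    [0,0.009,0.007,0,0,0],
    [0,0.007,0.008,0,0,0],
    [0,0.007,0.008,0,0,0],
    [0,0.006,0.008,0,0,0],
    [0,0.006,0.009,0,0,0],
    [0,0.005,0.009,0,0,0],
    [0,0.005,0.009,0,0,0],
    [0,0.004,0.01,0,0,0],
    [0,0.004,0.01,0,0,0],
  ],
)

```text
time: 10.3
ee_pos: [0.558, -0.245, 0.1407]
eef_rot: [0.993, 0.119, 0.0, -0.0]
ft_force: [-0.2, 0.1, 1.9]
width: 0.0004
```

Request:
step_arm(
  commands=[
    [0,0.003,0.01,0,0,0],
    [0,0.002,0.01,0,0,0],
    [0,0.002,0.01,0,0,0],
    [0,0.001,0.006,0,0,0],
    [0,0,0.003,0,0,0],
    [0,0,0.002,0,0,0],
    [0,0,0,0,0,0],
  ],
)

```text
time: 11.0
ee_pos: [0.5597, -0.2525, 0.1005]
eef_rot: [0.993, 0.119, -0.0, 0.0]
ft_force: [0.2, 0.2, 0.6]
width: 0.0005
```

```bash
python3 -c "
from h import *
tcp()"
```

```text
t 11.0 case tcp [ -2.5 -59.1 100.5] F case [0.3 0.1 0.6] w 0.0
[[1.0, -0.0, -0.0], [-0.0, -1.0, -0.0], [-0.0, 0.0, -1.0]]
```

Request:
step_arm(
  commands=[
    [0,0,0.001,0,0,0],
    [0,0,0.001,0,0,0],
    [0,0,0.001,0,0,0],
    [0,0,0,0,0,0],
  ],
)

```text
time: 11.4
ee_pos: [0.5601, -0.2525, 0.0994]
eef_rot: [0.993, 0.119, 0.0, 0.0]
ft_force: [-6.4, 2.8, 13.8]
width: 0.0003
```

Request:
step_arm(
  commands=[
    [0,0,-0.01,0,0,0],
    [0,0,-0.03,0,0,0],
    [0,0,-0.04,0,0,0],
    [-0.02,0,-0.04,0,0,0],
    [-0.04,0.01,-0.03,0,0,0],
    [-0.04,0.02,0,0,0,0],
    [-0.04,0.02,0,0,0,0],
    [-0.04,0.02,0,0,0,0],
    [-0.04,0.02,0,0,0,0],
    [-0.03,0.02,0,0,0,0],
    [0,0,0,0,0,0],
  ],
)

```text
time: 12.5
ee_pos: [0.3388, -0.4222, 0.2474]
eef_rot: [0.993, 0.115, -0.001, 0.001]
ft_force: [-0.8, 0.2, 1.2]
width: 0.0003
```

```bash
python3 -c "
from h import *
tcp();A=camera('scene');a=A[60:225,120:330,::-1];B=camera('top');b=B[120:320,280:500,::-1]
cv2.imwrite('pics/s4.png',np.hstack([cv2.resize(a,(400,400)),cv2.resize(b,(400,400))]))
h=cv2.cvtColor(B,cv2.COLOR_RGB2HSV);m=cv2.inRange(h,(100,120,40),(130,255,255));m[:,:300]=0
c=max(cv2.findContours(m,0,2)[0],key=cv2.contourArea)
print(cv2.minAreaRect(np.array([w2c(ray('top',p[0],.08))[:2]*1000 for p in c],np.float32)))
m=cv2.inRange(cv2.cvtColor(A,cv2.COLOR_RGB2HSV),(100,120,40),(130,255,255));m[225:]=0;m[:,330:]=0;c=max(cv2.findContours(m,0,2)[0],key=cv2.contourArea)
print(cv2.minAreaRect(np.array([w2c(ray('scene',p[0],.08))[:2]*1000 for p in c],np.float32)))
"
```

```text
t 12.5 case tcp [-257.2 -171.8  247.4] F case [-0.7  0.4  1.2] w 0.0
[[1.0, -0.008, -0.002], [-0.008, -1.0, -0.002], [-0.002, 0.002, -1.0]]
((-0.3752899169921875, 0.2051544189453125), (198.8643035888672, 197.01809692382812), 89.83875274658203)
((10.331733703613281, 3.1675262451171875), (201.21131896972656, 203.1943817138672), 89.95936584472656)
```

View pics/s4.png

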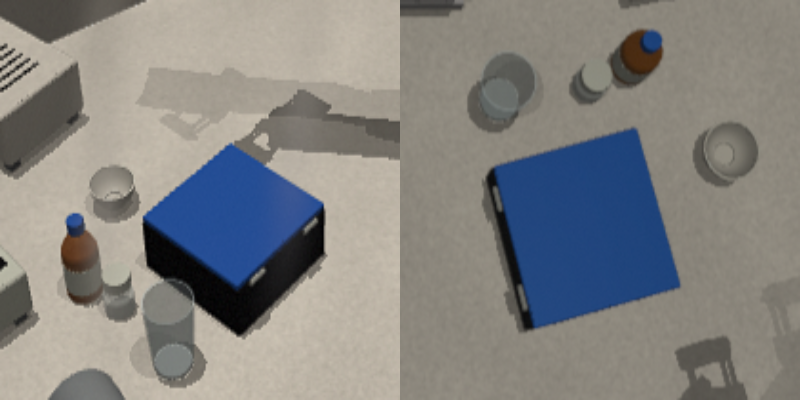

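The lid is shut and the things around the case look undisturbed. The lid's outline matches a level 200 mm square at z = 80 mm from both views. I'm handing the job in.

```bash
python3 -c "
from bench import *
print(close_job())"
```

```text
the job is handed in; nothing more can be done
None
```

The case is closed. I pushed the orange flap flat over the rods first, then pushed the blue lid fully shut, using closed fingertips only. The job was handed in about 12.6 s into the 61 s limit, with the arm clear of everything.

- **Flap:** the fingertips met the hard stop at 55 mm above the bench with about 19 N of push. A picture taken before I started on the lid showed the flap lying flat.
- **Lid:** the fingertips met the hard stop at about 80 mm with about 14 N of push. After the arm backed off, the top view measured the lid as 199 x 197 mm, centred on the case to within 1 mm, which fits a level lid.
- **Disagreement:** the scene camera measured the lid at 201 x 203 mm but about 10 mm off centre in x. I put that down to calibration error and the coarse view at that distance, and did not look into it further.
- **Surroundings:** the beaker, jar, bottle and dish look unmoved in the before and after pictures. I did not check the screwdriver again at the end, but it was well away from the arm's path.
- **Rods:** they could not be seen once covered. The flap settling at its stop suggests they are still in their grooves.

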